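# Let an earplug capsule out of the lever-lid dispenser

## Task

Press the wide red push-bar of the blue capsule dispenser all the way down, so that its clear lid lifts fully, and keep it down until the yellow capsule has rolled out into the catch tray; then let the bar come back up slowly under the fingertips, so that the lid eases fully shut and does not slam. Work the bar only: do not touch the lid or the capsule, pick nothing up, and leave the things standing around undisturbed.

Things in the scene. Friction and masses are not known exactly. Their poses are not given: they have to be found in the camera images.
- dispenser: blue dispenser fixed to the table, 141 mm tall, 166 wide along its x. Origin: on the table under the box's middle; z up, yaw up to 0.4 rad either way. Along its y (mm): red push-bar -160 to -113, clear of the box; closed box -65 to 5; sloping mouth under the lid 5 to 62; open catch tray 63 to 172 (inside x -55 to 55, walls 60 tall, floor 12 to 20 above the table)
- push_bar (a point): middle of the upper face of the red push-bar, a plate 143 mm (along dispenser x) by 46 mm, 8 mm thick; moves with it. Up: at dispenser (0, -136, 126) mm; fully down: (0, -138, 77) mm. Takes about 3 N at first, 4 to 5 N at the bottom, plus a little damping; springs back up if let go. Open space above; the box is 70 mm away towards dispenser +y
- lever (a joint): angle of the push-bar about a hinge along dispenser x at dispenser y -40, z 98 mm, 100 mm from the bar's middle. 0 = up (at rest), 0.5 rad = down on its stop; at 0 the plate rises outwards by 0.25 rad, at 0.5 it falls outwards by 0.25 rad
- lid: clear lid panel with orange edges, 108 x 98 mm, geared to the push-bar (lid angle = 2 x lever: 0 shut, 1.0 rad fully lifted); origin on its hinge at dispenser y 5, z 135 mm, z axis upright when shut, leaning by the lid angle when lifted. Shut, it slopes down to y 62, z 55 mm; lifted, it stands out level over the tray. If the bar is let go it slams, at over 5 rad/s; falling at over 3 rad/s is a slam. Not to be touched
- capsule: centre of the yellow ball-shaped earplug capsule, 40 mm across, about 25 g; it waits inside on a sloping floor behind the lid (dispenser y about 14 mm, z about 83 mm) and rolls out into the tray by itself once the lid is lifted; there it comes to rest with its centre at dispenser y about 150 mm, z about 34 mm. Not to be touched
- cup: grey silicone collapsible cup, mouth 86 mm across, 80 mm tall, origin in the middle of its underside; stands near the dispenser, to be left alone
- compact: closed round red mirror compact, 72 mm across, 15 mm tall, origin in the middle of its underside; stands near the dispenser, to be left alone
- tweezers: steel tweezers lying flat, 100 mm long, 4 mm tall, origin in the middle of its underside; stands near the dispenser, to be left alone
- whistle: green plastic whistle, 47 mm long, 24 mm tall, origin in the middle of its underside; stands near the dispenser, to be left alone
- bottle: empty amber glass bottle, cap closed, 44 mm across, 100 mm tall, origin in the middle of its underside; stands near the dispenser, to be left alone
- padlock: brass padlock lying flat, 60 mm long, 14 mm tall, origin in the middle of its underside; stands near the dispenser, to be left alone

How it is judged:
By the outcome, as a careful person would: the job done as asked, in the order asked, and still so for the second after the job is handed in, with the robot touching nothing.
It also fails if it takes over 38 s, if anything falls off the work surface, if the arm or the gripper's body presses on something with over 40 N, if the wrist force passes 120 N, or if a joint passes its speed limit or range.

## Robot

A 6-joint arm with a two-finger parallel gripper is mounted at the origin on the work surface. World frame = base frame: x ahead of the robot, y to its left, z up, the work surface at z = 0. Lengths are in m, angles in rad, forces in N, time in s.
With the tool pointing down it reaches from about 0.325 to 0.9 m from the base axis. Payload 6.1 kg.
Tool frame: the origin (TCP) lies on the mounting face of the last link; the fingertips stand 182 mm ahead of it and the grasp point (between the pads) lies 164 mm ahead of it; z points along the fingers, y is the line along which they close (so a half turn about z gives the same grasp; the last joint's range is limited). The gripper opens to 87 mm and grips with 3 to 60 N. Pads are 19 mm wide; open, the fingers measure 117 mm over their backs; the gripper's body (75 mm by 190 mm) begins 51 mm behind the grasp point.
Start: joints at [-1.263, 0.22, 1.526, -0, 1.395, -0.126], TCP at [0.263, -0.567, 0.405] pointing down, gripper open.
Joint ranges: [-2.98, 2.98], [-0.91, 2.08], [0.09, 2.57], [-1.24, 4.39], [0.2, 2.65], [-2.68, 2.68]. Speed limits (rad/s): [2.57, 2.57, 3.01, 3.14, 3.14, 3.14].

## Interface

Orientations are given as [roll, pitch, yaw] about the fixed x, y, z axes, in that order (R = Rz(yaw) Ry(pitch) Rx(roll)).
In Python, from cell import manip gives the robot as it stands.
- The arm moves only by the tool drive_tool, never from a script. Its argument "rows" is a list of rows, each an object of numbers: "x", "y", "z": the shift along the tool's x, y, z in mm; "rx", "ry", "rz": the turn, a rotation vector about the tool's x, y, z in rad. A call has 1 to 12 rows; each row is the pose to reach, as a shift and turn from the pose commanded when the call began, along the tool's axes at that moment; what a row does not reach only later rows make up. A row lasts 1/8 s, in which the tool goes at most 62.5 mm and 10.7 degrees, less where a joint would pass 70% of its speed; a pose out of reach is approached as far as the arm can. A call with a gripper value outside its range is refused whole. "claw" is the closure in counts, from 0 (fully open) to 255 (shut), set as the call begins (left out, the last holds). The fingers move at their own pace and stop on an object; "force" is the grip in N (left out, the last holds). Time passes only in rows, so rows that repeat a pose let the fingers close. It gives the time, the measured TCP pose, the force, the opening and the grip force at its end, in the units of the state.
- manip.get_state(): the state, without advancing time (a new reading comes with each control period).
- manip.read_camera(name): name is "side" or "top" or "wrist"; returns a dict with "image" (384x512x3 uint8, blue, green, red), "intrinsics" (3x3 intrinsics, pixels), "distortion" ([k1, k2, p1, p2, k3] as OpenCV has them; the pictures are not rectified), "R" (3x3) and "t" (3): a world point X has camera coordinates R X + t; the wrist camera has in their place "T_tool_cam" (4x4, takes a point from camera to tool coordinates, whose origin is the TCP and whose axes are the flange's). Camera axes: x right, y down, z forward; pixel columns grow to the right and rows downward; lengths in m; the calibration is good to about 2 mm. A picture is of the moment at which its call begins: read the wrist's pose just before it. There is no depth.
- manip.hand_in(): hands the job in; it is judged then, once.
The state is a dict: "time": time; "q": joint angles; "dq": joint speeds; "effort": joint torques, N m; "position": TCP position; "orientation": TCP orientation; "force": force on the tool from outside, world axes, zero at the start; "moment": the same for the moment, N m; "gripper_width": opening from 0.0 (shut) to 1.0 (fully open); "grip_force": force on a finger pad.
Only numpy, scipy, OpenCV 4.12 (cv2) and the standard library are available. Lean on these libraries where they do the work, as an engineer would, in place of code of your own. Each camera call takes 0.05 s, during which the arm holds its last target. There are 200 camera calls.

## Working session

There is one attempt and no reset: what is moved stays moved. The work goes in short steps, Python scripts to look and compute and a tool call to move; the robot and the scene stay as the last step left them, time stands still between calls to the robot, and variables do not carry over. Pictures are saved under pics/ and viewed, at most 10 in all, crops included, and the job is handed in when it is done.

Besides the shell and the picture viewer there is one more tool, called after "Call:" in YAML: its name, and indented under it one key for each argument. drive_tool: Moves the arm, as the interface text tells. Its arguments: {"type":"object","properties":{"rows":{"type":"array","items":{"type":"object","properties":{"x":{"type":"number"},"y":{"type":"number"},"z":{"type":"number"},"rx":{"type":"number"},"ry":{"type":"number"},"rz":{"type":"number"}}}},"claw":{"type":"number"},"force":{"type":"number"}},"required":["rows"]}

```bash
mkdir -p pics; python3 - <<'E'
from cell import manip
import cv2,pickle
s=manip.get_state();print(s['time'],s['position'],s['orientation'])
d={n:manip.read_camera(n) for n in('top','side')}
pickle.dump(d,open('cams.pkl','wb'))
for n in d: cv2.imwrite(f'pics/{n}1.png',cv2.resize(d[n]['image'],(800,600),interpolation=cv2.INTER_CUBIC))
E
```

```text
0.0 [ 0.26259436 -0.56685808  0.40363086] [-3.13963015e+00 -2.23549035e-04  4.33815011e-01]
```

View pics/top1.png

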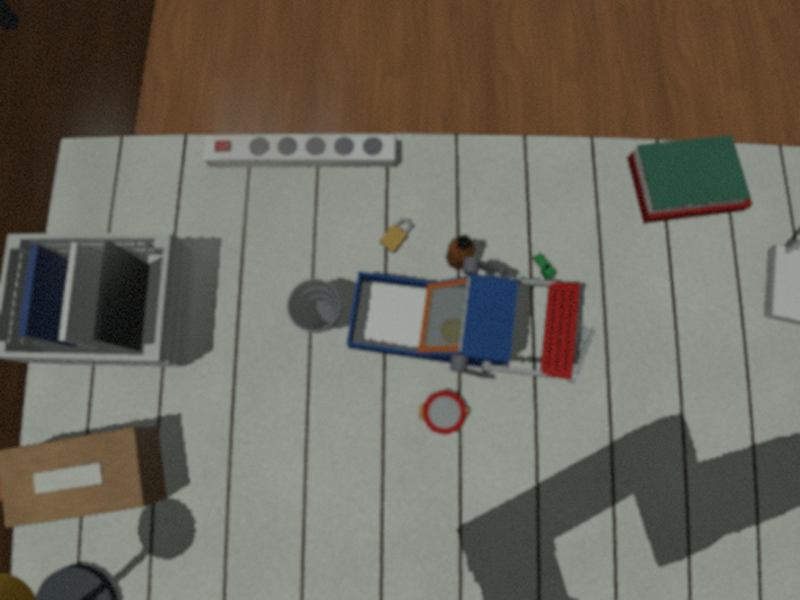

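View pics/side1.png

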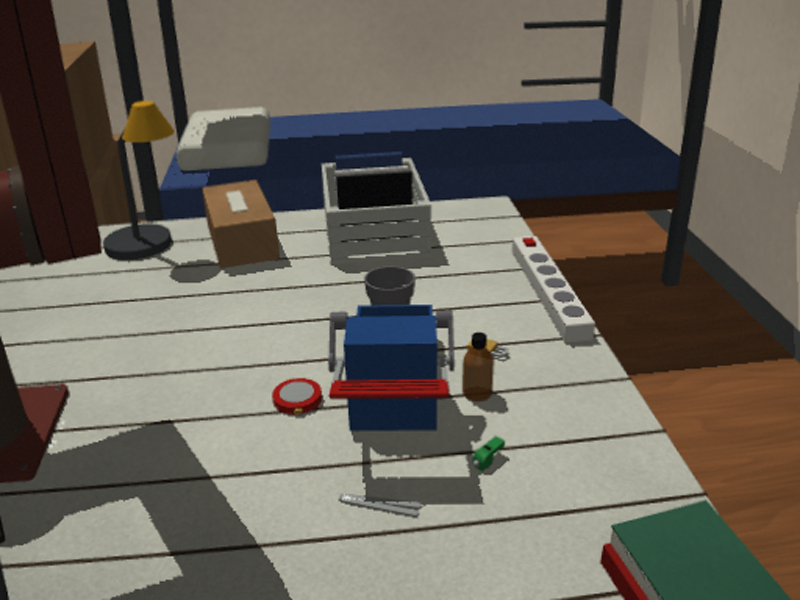

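The top view shows the bar's corners at about (552,282), (582,283), (573,378) and (542,375), with the tray's far corners at (360,273) and (349,347). The side view shows the bar spanning (331,390) to (448,390), the tweezers on the table in front of it, and the whistle and bottle to its right.

```bash
cat > h.py <<'E'
import numpy as np,cv2
def ray(c,uv):
    u=cv2.undistortPoints(np.array([[uv]],float),c['intrinsics'],np.array(c['distortion'],float))[0,0]
    R=np.array(c['R']);return -R.T@np.array(c['t']).ravel(),R.T@np.array([u[0],u[1],1])
def atz(c,uv,z):
    o,d=ray(c,uv);return o+d*(z-o[2])/d[2]
def proj(c,X):
    return cv2.projectPoints(np.array(X,float).reshape(-1,3),cv2.Rodrigues(np.array(c['R']))[0],np.array(c['t'],float),c['intrinsics'],np.array(c['distortion'],float))[0][:,0]
E
python3 - <<'E'
import pickle,numpy as np
from h import *
from scipy.optimize import least_squares
d=pickle.load(open('cams.pkl','rb'));k=.64
t,s=d['top'],d['side']
for uv,z in [((552,282),.12),((582,283),.132),((573,378),.132),((542,375),.12),((360,273),.06),((349,347),.06),((468,277),.141),((518,277),.141)]: print(uv,atz(t,(uv[0]*k,uv[1]*k),z).round(3))
tp=np.array([(552,282),(582,283),(573,378),(542,375)])*k
sp=np.array([(447,383),(331,383)])*k
def pts(p,sg):
    c,sn=np.cos(p[2]),np.sin(p[2]);R=np.array([[c,-sn,0],[sn,c,0],[0,0,1]])
    L=np.array([[.0715,-.114,.120],[.0715,-.158,.132],[-.0715,-.158,.132],[-.0715,-.114,.120]])
    return L@R.T+[p[0],p[1],0]
def pair(p): 
    X=pts(p,1);return proj(t,X)
best=None
for y0 in np.arange(-3,3.1,1):
    r=least_squares(lambda p:(pair(p)-tp).ravel(),[.5,0,y0])
    if best is None or r.cost<best.cost:best=r
p=best.x;print(p,best.cost,best.fun.round(1))
print('bar',pts(p,1).mean(0))
print('side corners px800',(proj(s,pts(p,1))/k).round(0).tolist())
E
```

```text
(552, 282) [ 0.643 -0.13   0.12 ]
(582, 283) [ 0.639 -0.172  0.132]
(573, 378) [ 0.499 -0.151  0.132]
(542, 375) [ 0.504 -0.109  0.12 ]
(360, 273) [0.669 0.162 0.06 ]
(349, 347) [0.55  0.176 0.06 ]
(468, 277) [ 0.644 -0.001  0.141]
(518, 277) [ 0.645 -0.074  0.141]
[ 0.59083853 -0.00586045 -0.14384645] 1.2686751168493648 [-0.5 -1.1  0.4 -0.1  0.4  0.8 -0.4  0.2]
bar [ 0.57134281 -0.14045583  0.126     ]
side corners px800 [[447.0, 382.0], [448.0, 396.0], [326.0, 397.0], [331.0, 383.0]]
```

```bash
cat > g.py <<'E'
import sys,numpy as np
from cell import manip
from scipy.spatial.transform import Rotation as R
def go(x,y,z,yaw):
    s=manip.get_state();r=R.from_euler('xyz',s['orientation']);q=R.from_euler('xyz',[np.pi,0,yaw])
    print(s['time'],s['position'],s['orientation'],'F',s['force'])
    print('mm',r.inv().apply(np.array([x,y,z])-s['position'])*1e3,'rot',(r.inv()*q).as_rotvec())
E
python3 -c "
from g import go
go(.571,-.140,.182+.19,1.436)"
```

```text
0.1 [ 0.26262338 -0.56687219  0.40372883] [-3.13982856e+00 -2.22426651e-04  4.33822185e-01] F [0.14107816 0.15737098 0.03444342]
mm [ 459.23562336 -257.64901672   32.28554692] rot [-0.00150246 -0.00108746 -1.00217735]
```

Call:
drive_tool:
  rows:
    - {"x": 23,"y": -13,"z": 0,"rz": -0.05}
    - {"x": 69,"y": -39,"z": 2,"rz": -0.15}
    - {"x": 118,"y": -66,"z": 4,"rz": -0.25}
    - {"x": 168,"y": -94,"z": 8,"rz": -0.36}
    - {"x": 218,"y": -122,"z": 12,"rz": -0.47}
    - {"x": 268,"y": -150,"z": 16,"rz": -0.58}
    - {"x": 318,"y": -178,"z": 20,"rz": -0.69}
    - {"x": 366,"y": -205,"z": 24,"rz": -0.8}
    - {"x": 408,"y": -229,"z": 28,"rz": -0.9}
    - {"x": 440,"y": -247,"z": 31,"rz": -0.96}
    - {"x": 459,"y": -258,"z": 32,"rz": -1.0}
    - {"x": 459,"y": -258,"z": 32,"rz": -1.002}
  claw: 255
  force: 10

```text
validation failed for argument at $.ro...
```

```bash
python3 - <<'E'
from g import go
from cell import manip
import cv2,numpy as np
go(.571,-.140,.182+.145,1.436)
print(manip.get_state()['gripper_width'])
a=manip.read_camera('side')['image'][150:340,120:400];b=manip.read_camera('wrist')['image']
a=cv2.resize(a,(440,300));b=cv2.resize(b,(360,300))
cv2.imwrite('pics/s2.png',np.hstack([a,b]))
E
```

```text
0.1 [ 0.26262338 -0.56687219  0.40372883] [-3.13982856e+00 -2.22426651e-04  4.33822185e-01] F [0.14107816 0.15737098 0.03444342]
mm [ 459.22561416 -257.56963233   77.28547578] rot [-0.00150246 -0.00108746 -1.00217735]
1.001164526787267
```

View pics/s2.png

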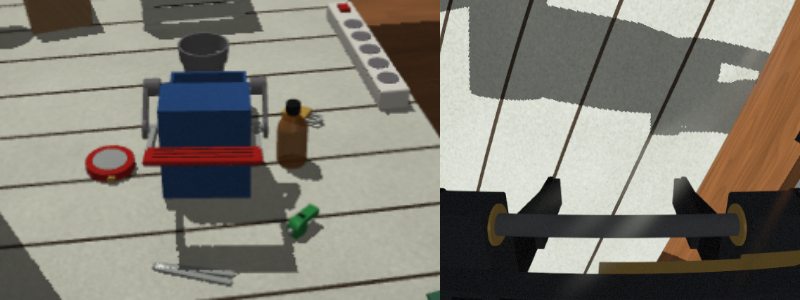

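The call was refused and nothing moved: the picture shows the dispenser untouched and the arm still at its start pose. I'll retry with simpler numbers.

Call:
drive_tool:
  rows:
    - {"x": 23,"y": -13,"z": 0,"rx": 0,"ry": 0,"rz": -0.05}
    - {"x": 69,"y": -39,"z": 2,"rx": 0,"ry": 0,"rz": -0.15}
    - {"x": 118,"y": -66,"z": 4,"rx": 0,"ry": 0,"rz": -0.25}
    - {"x": 168,"y": -94,"z": 8,"rx": 0,"ry": 0,"rz": -0.36}
    - {"x": 218,"y": -122,"z": 12,"rx": 0,"ry": 0,"rz": -0.47}
    - {"x": 268,"y": -150,"z": 16,"rx": 0,"ry": 0,"rz": -0.58}
  claw: 255
  force: 10

```text
time: 0.95
position: [0.4438, -0.3155, 0.3887]
orientation: [3.141, -0.0, 1.019]
force: [1.0, -0.6, -0.3]
gripper_width: 0.403
grip_force: 0.0
```

```bash
python3 -c "
from g import go
go(.571,-.140,.182+.19,1.436)"
```

```text
0.95 [ 0.44380818 -0.31545902  0.38874921] [ 3.14123089e+00 -4.13014260e-04  1.01934810e+00] F [ 0.97929821 -0.60115583 -0.32895448]
mm [216.08171388  16.40493292  16.84438997] rot [ 4.42561300e-04 -3.31656239e-04 -4.16651968e-01]
```

Call:
drive_tool:
  rows:
    - {"x": 50,"y": 4,"z": 4,"rx": 0,"ry": 0,"rz": -0.1}
    - {"x": 100,"y": 8,"z": 8,"rx": 0,"ry": 0,"rz": -0.2}
    - {"x": 150,"y": 12,"z": 12,"rx": 0,"ry": 0,"rz": -0.3}
    - {"x": 190,"y": 14,"z": 15,"rx": 0,"ry": 0,"rz": -0.38}
    - {"x": 210,"y": 16,"z": 16,"rx": 0,"ry": 0,"rz": -0.42}
    - {"x": 215,"y": 16,"z": 16,"rx": 0,"ry": 0,"rz": -0.42}
    - {"x": 215,"y": 16,"z": 16,"rx": 0,"ry": 0,"rz": -0.42}

```text
time: 1.82
position: [0.5697, -0.1448, 0.3728]
orientation: [-3.141, 0.0, 1.433]
force: [0.1, -0.9, 0.5]
gripper_width: 0.006
grip_force: 0.0
```

```bash
python3 - <<'E'
from g import go
from cell import manip
import cv2,numpy as np
go(.571,-.140,.182+.145,1.436)
print(manip.get_state()['gripper_width'])
a=manip.read_camera('side')['image'][150:340,120:400];b=manip.read_camera('wrist')['image']
a=cv2.resize(a,(440,300));b=cv2.resize(b,(360,300))
cv2.imwrite('pics/s3.png',np.hstack([a,b]))
E
```

```text
1.825 [ 0.56974122 -0.14475697  0.37281718] [-3.14136993e+00  4.22666560e-04  1.43293350e+00] F [ 0.11121056 -0.88962094  0.50793242]
mm [ 4.90419086  0.60330679 45.81497845] rot [-0.00022338  0.00042232 -0.00306654]
0.006035630115122712
```

View pics/s3.png

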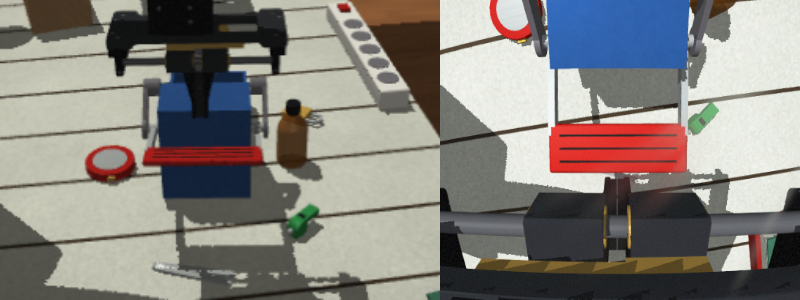

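The gripper is shut and centred over the bar. In the wrist view the bar spans x 550–688 and the fingers are at x about 618. The wide gripper body runs along the bar.

Call:
drive_tool:
  rows:
    - {"x": 1,"y": 0,"z": 12}
    - {"x": 2,"y": 0,"z": 32}
    - {"x": 4,"y": 0,"z": 46}
    - {"x": 4,"y": 0,"z": 54}
    - {"x": 4,"y": 0,"z": 58}
    - {"x": 4,"y": 0,"z": 62}
    - {"x": 4,"y": 0,"z": 66}
    - {"x": 4,"y": 0,"z": 70}
    - {"x": 4,"y": 0,"z": 74}
    - {"x": 4,"y": 0,"z": 78}
    - {"x": 4,"y": 0,"z": 80}
    - {"x": 4,"y": 0,"z": 80}

```text
validation failed for argument at $.ro...
```

Call:
drive_tool:
  rows:
    - {"x": 1,"y": 0,"z": 12}
    - {"x": 2,"y": 0,"z": 32}
    - {"x": 4,"y": 0,"z": 46}
    - {"x": 4,"y": 0,"z": 54}
    - {"x": 4,"y": 0,"z": 60}
    - {"x": 4,"y": 0,"z": 65}
    - {"x": 4,"y": 0,"z": 70}
    - {"x": 4,"y": 0,"z": 75}
    - {"x": 4,"y": 0,"z": 80}
    - {"x": 4,"y": 0,"z": 80}

```text
validation failed for argument at $.ro...
```

Call:
drive_tool:
  rows:
    - {"x": 1,"y": 0,"z": 12,"rx": 0,"ry": 0,"rz": 0}
    - {"x": 2,"y": 0,"z": 32,"rx": 0,"ry": 0,"rz": 0}
    - {"x": 4,"y": 0,"z": 46,"rx": 0,"ry": 0,"rz": 0}
    - {"x": 4,"y": 0,"z": 54,"rx": 0,"ry": 0,"rz": 0}
    - {"x": 4,"y": 0,"z": 60,"rx": 0,"ry": 0,"rz": 0}
    - {"x": 4,"y": 0,"z": 65,"rx": 0,"ry": 0,"rz": 0}
    - {"x": 4,"y": 0,"z": 70,"rx": 0,"ry": 0,"rz": 0}
    - {"x": 4,"y": 0,"z": 75,"rx": 0,"ry": 0,"rz": 0}
    - {"x": 4,"y": 0,"z": 80,"rx": 0,"ry": 0,"rz": 0}
    - {"x": 4,"y": 0,"z": 80,"rx": 0,"ry": 0,"rz": 0}

```text
time: 3.18
position: [0.5706, -0.1403, 0.2924]
orientation: [-3.142, -0.0, 1.434]
force: [0.1, 0.4, 1.6]
gripper_width: 0.004
grip_force: 0.4
```

Call:
drive_tool:
  rows:
    - {"x": 0,"y": 0,"z": 5,"rx": 0,"ry": 0,"rz": 0}
    - {"x": 0,"y": 0,"z": 10,"rx": 0,"ry": 0,"rz": 0}
    - {"x": 0,"y": 0,"z": 15,"rx": 0,"ry": 0,"rz": 0}
    - {"x": 0,"y": 0,"z": 20,"rx": 0,"ry": 0,"rz": 0}
    - {"x": 0,"y": 0,"z": 24,"rx": 0,"ry": 0,"rz": 0}
    - {"x": 0,"y": 0,"z": 28,"rx": 0,"ry": 0,"rz": 0}
    - {"x": 0,"y": 0,"z": 31,"rx": 0,"ry": 0,"rz": 0}
    - {"x": 0,"y": 0,"z": 31,"rx": 0,"ry": 0,"rz": 0}

```text
time: 4.18
position: [0.5708, -0.1395, 0.2615]
orientation: [3.141, -0.002, 1.434]
force: [0.5, 2.1, 5.5]
gripper_width: 0.005
grip_force: 2.3
```

Call:
drive_tool:
  rows:
    - {"x": 0,"y": 0,"z": 1,"rx": 0,"ry": 0,"rz": 0}
    - {"x": 0,"y": 0,"z": 2,"rx": 0,"ry": 0,"rz": 0}
    - {"x": 0,"y": 0,"z": 2,"rx": 0,"ry": 0,"rz": 0}

```text
time: 4.55
position: [0.5709, -0.1396, 0.2607]
orientation: [3.141, -0.002, 1.434]
force: [-1.4, 3.6, 10.8]
gripper_width: 0.004
grip_force: 4.9
```

Call:
drive_tool:
  rows:
    - {"x": 0,"y": 0,"z": 1,"rx": 0,"ry": 0,"rz": 0}
    - {"x": 0,"y": 0,"z": 1,"rx": 0,"ry": 0,"rz": 0}

```text
time: 4.8
position: [0.571, -0.1395, 0.2604]
orientation: [3.141, -0.002, 1.434]
force: [-5.2, 4.3, 15.7]
gripper_width: 0.001
grip_force: 7.0
```

On the stop: the force rises steeply with no further travel. I'll hold there and look.

Call:
drive_tool:
  rows:
    - {"x": 0,"y": 0,"z": 0,"rx": 0,"ry": 0,"rz": 0}
    - {"x": 0,"y": 0,"z": 0,"rx": 0,"ry": 0,"rz": 0}
    - {"x": 0,"y": 0,"z": 0,"rx": 0,"ry": 0,"rz": 0}
    - {"x": 0,"y": 0,"z": 0,"rx": 0,"ry": 0,"rz": 0}
    - {"x": 0,"y": 0,"z": 0,"rx": 0,"ry": 0,"rz": 0}
    - {"x": 0,"y": 0,"z": 0,"rx": 0,"ry": 0,"rz": 0}
    - {"x": 0,"y": 0,"z": 0,"rx": 0,"ry": 0,"rz": 0}
    - {"x": 0,"y": 0,"z": 0,"rx": 0,"ry": 0,"rz": 0}

```text
time: 5.8
position: [0.571, -0.1395, 0.2604]
orientation: [3.141, -0.002, 1.434]
force: [-3.4, 3.9, 14.5]
gripper_width: 0.005
grip_force: 7.0
```

```bash
python3 - <<'E'
from cell import manip
import cv2,numpy as np
a=manip.read_camera('side')['image'][150:340,120:400];b=manip.read_camera('top')['image'][140:280,190:400]
cv2.imwrite('pics/s4.png',np.hstack([cv2.resize(a,(400,300)),cv2.resize(b,(400,300))]))
E
```

```text
(no output)
```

View pics/s4.png

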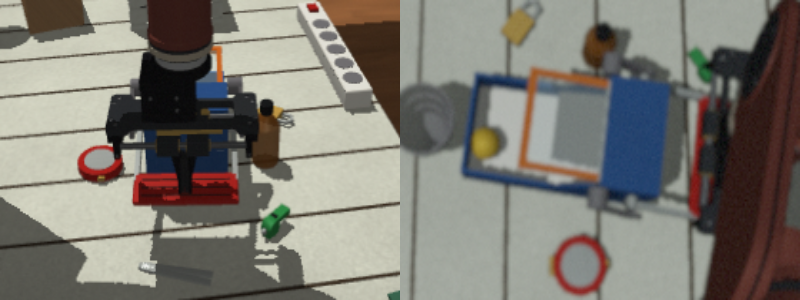

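The lid is fully lifted and level, and the yellow capsule lies at the tray's far end (485,142 in the crop). Now I'll ease the bar up slowly.

Call:
drive_tool:
  rows:
    - {"x": 0,"y": 0,"z": -2,"rx": 0,"ry": 0,"rz": 0}
    - {"x": 0,"y": 0,"z": -4,"rx": 0,"ry": 0,"rz": 0}
    - {"x": 0,"y": 0,"z": -6,"rx": 0,"ry": 0,"rz": 0}
    - {"x": 0,"y": 0,"z": -8,"rx": 0,"ry": 0,"rz": 0}
    - {"x": 0,"y": 0,"z": -10,"rx": 0,"ry": 0,"rz": 0}
    - {"x": 0,"y": 0,"z": -12,"rx": 0,"ry": 0,"rz": 0}
    - {"x": 0,"y": 0,"z": -14,"rx": 0,"ry": 0,"rz": 0}
    - {"x": 0,"y": 0,"z": -16,"rx": 0,"ry": 0,"rz": 0}
    - {"x": 0,"y": 0,"z": -18,"rx": 0,"ry": 0,"rz": 0}
    - {"x": 0,"y": 0,"z": -20,"rx": 0,"ry": 0,"rz": 0}

```text
time: 7.15
position: [0.5706, -0.1407, 0.2789]
orientation: [3.141, 0.001, 1.434]
force: [0.0, -3.7, 4.7]
gripper_width: 0.012
grip_force: 2.1
```

Call:
drive_tool:
  rows:
    - {"x": 0,"y": 0,"z": -2,"rx": 0,"ry": 0,"rz": 0}
    - {"x": 0,"y": 0,"z": -4,"rx": 0,"ry": 0,"rz": 0}
    - {"x": 0,"y": 0,"z": -6,"rx": 0,"ry": 0,"rz": 0}
    - {"x": 0,"y": 0,"z": -8,"rx": 0,"ry": 0,"rz": 0}
    - {"x": 0,"y": 0,"z": -10,"rx": 0,"ry": 0,"rz": 0}
    - {"x": 0,"y": 0,"z": -12,"rx": 0,"ry": 0,"rz": 0}
    - {"x": 0,"y": 0,"z": -14,"rx": 0,"ry": 0,"rz": 0}
    - {"x": 0,"y": 0,"z": -16,"rx": 0,"ry": 0,"rz": 0}
    - {"x": 0,"y": 0,"z": -18,"rx": 0,"ry": 0,"rz": 0}
    - {"x": 0,"y": 0,"z": -20,"rx": 0,"ry": 0,"rz": 0}

```text
time: 8.4
position: [0.5705, -0.14, 0.2986]
orientation: [-3.141, -0.001, 1.434]
force: [0.4, 1.7, 2.3]
gripper_width: 0.006
grip_force: 1.3
```

Call:
drive_tool:
  rows:
    - {"x": 0,"y": 0,"z": -2,"rx": 0,"ry": 0,"rz": 0}
    - {"x": 0,"y": 0,"z": -4,"rx": 0,"ry": 0,"rz": 0}
    - {"x": 0,"y": 0,"z": -6,"rx": 0,"ry": 0,"rz": 0}
    - {"x": 0,"y": 0,"z": -8,"rx": 0,"ry": 0,"rz": 0}
    - {"x": 0,"y": 0,"z": -10,"rx": 0,"ry": 0,"rz": 0}
    - {"x": 0,"y": 0,"z": -12,"rx": 0,"ry": 0,"rz": 0}
    - {"x": 0,"y": 0,"z": -14,"rx": 0,"ry": 0,"rz": 0}
    - {"x": 0,"y": 0,"z": -16,"rx": 0,"ry": 0,"rz": 0}
    - {"x": 0,"y": 0,"z": -18,"rx": 0,"ry": 0,"rz": 0}
    - {"x": 0,"y": 0,"z": -20,"rx": 0,"ry": 0,"rz": 0}

```text
time: 9.65
position: [0.5705, -0.1405, 0.3187]
orientation: [-3.141, 0.0, 1.434]
force: [0.5, -0.9, 0.3]
gripper_width: 0.003
grip_force: 0.0
```

Off the bar (force about 0). I'll rise clear and check.

Call:
drive_tool:
  rows:
    - {"x": 0,"y": 0,"z": -5,"rx": 0,"ry": 0,"rz": 0}
    - {"x": -2,"y": 0,"z": -20,"rx": 0,"ry": 0,"rz": 0}
    - {"x": -20,"y": 0,"z": -45,"rx": 0,"ry": 0,"rz": 0}
    - {"x": -50,"y": 0,"z": -70,"rx": 0,"ry": 0,"rz": 0}
    - {"x": -80,"y": 0,"z": -90,"rx": 0,"ry": 0,"rz": 0}
    - {"x": -100,"y": 0,"z": -100,"rx": 0,"ry": 0,"rz": 0}
    - {"x": -100,"y": 0,"z": -100,"rx": 0,"ry": 0,"rz": 0}
    - {"x": -100,"y": 0,"z": -100,"rx": 0,"ry": 0,"rz": 0}

```text
time: 10.65
position: [0.5568, -0.2387, 0.4177]
orientation: [-3.14, -0.001, 1.434]
force: [-0.2, 1.0, -0.4]
gripper_width: 0.003
grip_force: 0.0
```

```bash
python3 - <<'E'
from cell import manip
import cv2,numpy as np
a=manip.read_camera('side')['image'][150:340,120:400];b=manip.read_camera('top')['image'][140:280,190:400]
cv2.imwrite('pics/s5.png',np.hstack([cv2.resize(a,(400,300)),cv2.resize(b,(400,300))]))
E
```

```text
(no output)
```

View pics/s5.png

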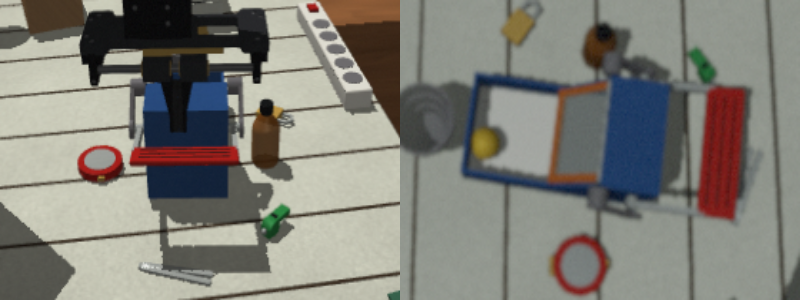

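The bar is back up, the lid is shut (its edge at x about 555 in the crop, as at the start), and the capsule rests in the tray at (485,142). Everything standing around looks undisturbed.

```bash
python3 -c "
from cell import manip
print(manip.hand_in())"
```

```text
the job is handed in; nothing more can be done
None
```

I pressed the bar to its stop, held it until the capsule had rolled into the tray, then eased it back up over about 3 s until the lid was shut, and handed the job in at about 11 s of the 38 s allowed; the final pictures show nothing else disturbed, and no verdict came back.

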